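# Open the supplement jar's safety cap

## Robot

A 6-joint arm with a two-finger parallel gripper is mounted at the origin on the work surface. World frame = base frame: x ahead of the robot, y to its left, z up, the work surface at z = 0. Lengths are in mm, angles in rad, forces in N, time in s.
With the tool pointing down it reaches from about 350 to 875 mm from the base axis. Payload 4.2 kg.
Tool frame: the origin (TCP) lies between the finger pads; the fingertips stand 25 mm ahead of it and the grasp point (between the pads) lies 6 mm ahead of it; z points along the fingers, y is the line along which they close (so a half turn about z gives the same grasp; the last joint's range is limited). The gripper opens to 85 mm and grips with 20 to 120 N. Pads are 22 mm wide; open, the fingers measure 114 mm over their backs; the gripper's body (76 mm by 85 mm) begins 54 mm behind the grasp point. The pads swing forward as they close: fully open they stand 13 mm farther back than shut.
Start: joints at [-1.044, 0.385, 0.008, 0, -1.194, -0.259], TCP at [165.398, -602.696, 256.312] pointing down, gripper open.
Joint ranges: [-3.14, 3.14], [-1.21, 2.06], [-1.07, 1.41], [-3.16, 2.05], [-2.99, -0.16], [-3.1, 3.1]. Speed limits (rad/s): [2.79, 2.79, 3.14, 3.14, 3.14, 3.14].

## Interface

Orientations are given as a unit quaternion [x, y, z, w].
In Python, from bench import arm gives the robot as it stands.
- The arm moves only by the shell command python3 -m pendant 'ROWS'. ROWS is JSON, a list of rows, each a list of 7 numbers: the shift along the tool's x, y, z in m, then the turn, a rotation vector about the tool's x, y, z in degrees, then the finger opening in m, from 0 to 0.0854. In form: [[x, y, z, wx, wy, wz, fingers], ...]. A call has 1 to 12 rows; each row shifts and turns the commanded pose from where the row before left it, along the tool's axes as they then stand; what a row does not reach is not made up. A row lasts 1/10 s, in which the tool goes at most 50 mm and 8.59 degrees, less where a joint would pass 70% of its speed; a pose out of reach is approached as far as the arm can. A call is refused whole if a number of a shift passes 0.05 or a number of a turn 8.59, either way. A call with a gripper value outside its range is refused whole. The fingers move at their own pace and stop on an object; the grip force is fixed at half the most. Time passes only in rows, so rows that do not move let the fingers close. It gives the time, the measured TCP pose, the force, the opening and the grip force at its end, in the units of the state.
- arm.read_state(): the state, without advancing time (a new reading comes with each control period).
- arm.get_image(name): name is "side" or "top"; returns a dict with "image" (420x560x3 uint8, red, green, blue), "fx", "fy", "cx", "cy" (pixels), "xyz" and "rotation" of the camera in the world. Camera axes: x right, y down, z forward; pixel columns grow to the right and rows downward; lengths in mm; the calibration is good to about 2 mm. A picture is of the moment at which its call begins. There is no depth.
- arm.job_done(): hands the job in; it is judged then, once.
The state is a dict: "clock": time; "joints": joint angles; "joint_vel": joint speeds; "joint_efforts": joint torques, N m; "position": TCP position; "ee_rot": TCP orientation; "contact_force": force on the tool from outside, world axes, zero at the start; "wrist_torque": the same for the moment, N m; "gripper_width": finger opening in mm; "grasp_force": force on a finger pad.
Only numpy, scipy, OpenCV 4.12 (cv2) and the standard library are available. Lean on these libraries where they do the work, as an engineer would, in place of code of your own. Each camera call takes 0.05 s, during which the arm holds its last target. There are 200 camera calls.

## Task

Get the supplement jar ready for measuring out: first lay the loose scoop gently flat in the tray, in the free space beside the two scoops there, in line with them and with its bowl at the same end as theirs. Then grip the jar's push-and-turn safety cap, press it down, twist it anticlockwise (seen from above) about a quarter turn until it is free, and lift it straight up. Finish with the gripper still holding the cap level and still, about 10 cm above the jar; do not put it down or let go, and leave the two scoops in the tray, the can and the sauce jar where they are.

Things in the scene. Friction and masses are not known exactly. Their poses are not given: they have to be found in the camera images.
- scoop: Loose measuring scoop lying flat on the counter, 160 mm long: straight wooden handle 12 wide, 10 thick (x from -80 to +48 mm), round steel bowl at its +x end, 34 across, 14 high. About 40 g, balanced near the origin: middle of the length, on the flat underside; x from handle to bowl, z up. It starts within 75 degrees of the tray's x axis.
- scoop_bowl (a point): Middle of the loose scoop's bowl, 63 mm from its origin along x, 7 mm above the underside.
- tray: Fixed brown wooden tray, 230 mm (x) by 180 (y), rim 18 high, walls 6, floor 6 thick. Origin: centre of its underside; z up. Two scoops lie along its x axis, bowls at the +x end, near y = +57 and +17 mm; y below 0 is free. It stands left or right on the counter, the jar on the other side, the loose scoop between.
- scoop_a: Scoop in the tray near y = +57 mm of the tray, same shape and axes as the loose one. Leave alone.
- scoop_b: Scoop in the tray near y = +17 mm of the tray, same shape and axes as the loose one. Leave alone.
- jar: Short amber jar, 80 mm across, flat shoulder 82 high, top of the neck 116 high, fixed fast in a wooden block 120 by 120 by 28 (it cannot turn or shift). Origin: centre of the block's underside, on the jar's axis; z up. The closed cap's rim is 14 mm above the shoulder.
- cap: White round ribbed safety cap, 50 mm across, 33.5 high, loose, about 35 g. Origin: centre of its lower rim, z up. Closed: origin 96 above the jar's origin (top at 129.5), x axis along the jar's x, caught by two lugs. Pressed down 4.5 or more it turns anticlockwise (from above); turned 45 to 130 degrees (a quarter turn is the middle, a stop at about 138) it lifts straight off.
- plunger (a joint): How far the sprung seal under the cap is pressed down, in m: 0 closed, 0.0085 at the cap's hard stop. It takes about 6 N to begin, 10 N at 0.0045, 13 N at 0.0085. Unpressed, the cap turns only a few degrees and cannot be lifted. Keep it pressed until turned.
- can: Food can 74 across, 105 high, loose, upright. Origin: centre of its underside. Leave alone.
- sauce: Closed sauce jar with black lid, 76 across, 130 high, loose, upright. Origin: centre of its underside. Leave alone.

How it is judged (in metres and radians):
On the way, in this order (a step that is already met when the one before it is completed fails the run):
1. the loose scoop lies flat in the tray, in line with the others, bowl at the same end, let go (x of scoop in the frame of tray between -0.05 and 0.05 m and y of scoop in the frame of tray between -0.085 and 0.003 m and z of scoop in the frame of tray between 0 and 0.012 m and angle between scoop's own z axis and vertical below 0.15 rad and angle between the x axis of scoop and the x axis of tray, either way round below 0.2 rad and x of scoop_bowl in the frame of tray above 0 m and contact force between the fingers and scoop below 0.05 N and linear speed of scoop below 0.02 m/s), for 0.2 s.
2. the cap is pressed down past its catch (value of joint plunger above 0.0042 m), for 0.05 s.
3. the cap is turned past its catch while still on the neck (angle between the x axis of cap and the x axis of jar, either way round above 0.55 rad and z of cap in the frame of jar below 0.102 m and horizontal distance between cap and jar below 0.006 m), for 0.05 s.
At the end, for the whole second after the job is handed in: Cap held by the fingers, still, level within 14 degrees, 60 to 150 mm higher than when closed, within 30 mm of the jar's axis. Scoop flat, at rest, released in the tray: origin within 50 mm of its centre along x, inside the rim, within 11 degrees of its x axis, bowl at the +x end (all of step 1 and z of cap in the frame of jar between 0.156 and 0.246 m and horizontal distance between cap and jar below 0.03 m and angle between cap's own z axis and vertical below 0.25 rad and linear speed of cap below 0.03 m/s and contact force between the fingers and cap above 1 N and contact force between cap and jar below 0.05 N); the arm keeps its last pose, push and grip.
It fails at once if the can or the sauce jar is shifted by more than 30 mm (distance of any of can, sauce from where it was at the start of the episode above 0.03 m).
It fails at once if a scoop already in the tray is shifted by more than 30 mm (distance of any of scoop_a, scoop_b from where it was at the start of the episode above 0.03 m).
It fails at once if the scoop is thrown or dropped from a height (over 0.8 m/s out of the grip) (linear speed of scoop above 0.8 m/s and contact force between the fingers and scoop below 0.05 N).
It fails at once if the cap is dropped off the jar (height (world z) of cap below 0.07 m).
It also fails if it takes over 58 s, if anything falls off the work surface, if the arm or the gripper's body presses on something with over 40 N, if the wrist force passes 120 N, or if a joint passes its speed limit or range.

## Working session

There is one attempt and no reset: what is moved stays moved. The work goes in short steps, Python scripts to look and compute and a shell command to move; the robot and the scene stay as the last step left them, time stands still between calls to the robot, and variables do not carry over. Pictures are saved under pics/ and viewed, at most 10 in all, crops included, and the job is handed in when it is done.

```bash
mkdir -p pics
cat > look.py <<'E'
import cv2,sys
from bench import arm
import numpy as np
def cap(n,f):
    d=arm.get_image(n); cv2.imwrite(f,cv2.cvtColor(np.asarray(d["image"]),cv2.COLOR_RGB2BGR)); return d
def ray(d,u,v):
    R=np.array(d["rotation"])
    if R.size==4:
        from scipy.spatial.transform import Rotation; R=Rotation.from_quat(R).as_matrix()
    return np.array(d["xyz"]),R@np.array([(u-d["cx"])/d["fx"],(v-d["cy"])/d["fy"],1])
def onz(d,u,v,z):
    o,r=ray(d,u,v); return o+r*(z-o[2])/r[2]
E
python3 - <<'E'
from look import *
for n in("top","side"):
    d=cap(n,f"pics/{n}0.png"); print({k:v for k,v in d.items() if k!="image"})
print(arm.read_state())
E
```

```text
{'fx': 505.24587760606676, 'fy': 505.24587760606676, 'cx': 278.79893560885733, 'cy': 204.75032816779066, 'xyz': array([ 515.83356682,   18.04205831, 1357.20428961]), 'rotation': array([ 0.7086862 , -0.70429078,  0.0236948 , -0.03430637])}
{'fx': 456.53869664652956, 'fy': 456.53869664652956, 'cx': 275.8757166527425, 'cy': 208.6506595841208, 'xyz': array([293.06038747, 654.51012963, 777.0427038 ]), 'rotation': array([-0.19032151,  0.90176859, -0.3775511 ,  0.08970121])}
{'clock': 0.1, 'joints': array([-1.04440010e+00,  3.85454251e-01,  6.77379544e-03, -4.28483352e-04,
       -1.19399421e+00, -2.58636963e-01]), 'joint_vel': array([-0.0003355 , -0.00113403,  0.00324732,  0.0021487 ,  0.00071404,
       -0.00035096]), 'joint_efforts': array([-3.79689764e-04, -3.93319023e+01,  1.88929188e+01,  4.19795796e+00,
       -2.57525418e-03,  1.11123612e-05]), 'position': array([ 165.27394361, -602.2662515 ,  255.35165382]), 'ee_rot': array([-1.33401682e-01,  9.91061587e-01,  9.43918477e-04, -1.75253293e-04]), 'contact_force': array([-0.814576  ,  0.31483521, -0.26744749]), 'wrist_torque': array([-0.05272794,  0.07113542,  0.0066213 ]), 'grasp_force': 0.0, 'gripper_width': 85.29247655957465}
```

View pics/top0.png

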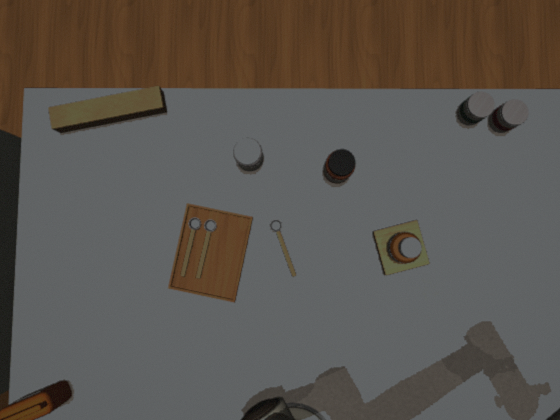

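View pics/side0.png

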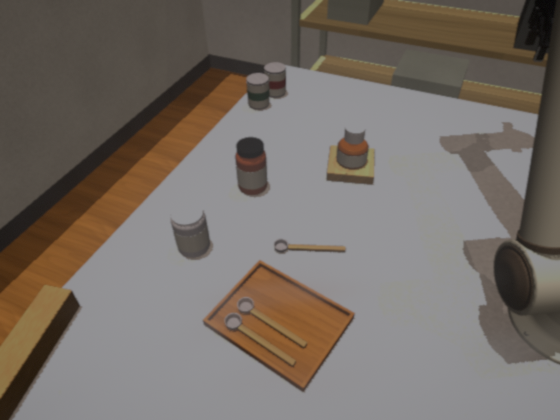

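The top view shows the tray around (211,252) with bowls at (195,224) and (210,226). The loose scoop has its bowl at (276,226) and handle end at (294,275). The jar block is at (401,248) and the cap at (410,248), with the can at (248,153) and the sauce jar at (341,165). The side view agrees.

```bash
cat > meas.py <<'E'
from look import *
d=cap("top","pics/t1.png"); im=np.asarray(d["image"]); hsv=cv2.cvtColor(im,cv2.COLOR_RGB2HSV)
def blob(mask,box):
    x0,y0,x1,y1=box; m=np.zeros_like(mask); m[y0:y1,x0:x1]=mask[y0:y1,x0:x1]
    n,l,s,c=cv2.connectedComponentsWithStats(m); i=1+np.argmax(s[1:,4]); return (l==i).astype(np.uint8)
def rect(m,z):
    p=cv2.findContours(m,0,1)[0]; p=max(p,key=cv2.contourArea)[:,0].astype(float)
    w=np.array([onz(d,u,v,z)[:2] for u,v in p],np.float32)
    return cv2.minAreaRect(w)
sat=((hsv[...,1]>85)&(hsv[...,2]>50)).astype(np.uint8)
tray=cv2.morphologyEx(sat,cv2.MORPH_CLOSE,np.ones((9,9))); tb=blob(tray,(155,190,262,315))
print("tray",rect(tb,18))
h=blob(sat,(262,205,310,290)); print("handle",rect(h,8),h.sum())
ys,xs=np.nonzero(h); W=np.array([onz(d,u,v,10)[:2] for u,v in zip(xs,ys)]); c=W.mean(0); a=np.linalg.svd(W-c)[2][0]; a*=np.sign(a[0])
t=(W-c)@a; print("handle c",c,"ang",np.degrees(np.arctan2(a[1],a[0])),"len",np.ptp(t),"back",c+a*t.min(),"origin est",c+a*(t.min()+80))
b=blob(((hsv[...,1]>60)&(hsv[...,2]>60)).astype(np.uint8),(365,215,440,280)); print("block+",rect(b,28))
for n,(x,y) in dict(bowl=(276,226),bowla=(195,224),bowlb=(210.5,226),back_a=(184,276),back_b=(199,277)).items(): print(n,onz(d,x,y,10))
print("cap",onz(d,410,248,129.5)," can",onz(d,248,147,105)," sauce",onz(d,342,159,130))
big=cv2.resize(im[190:310,160:440],None,fx=2.8,fy=2.8,interpolation=cv2.INTER_CUBIC)
big=cv2.convertScaleAbs(big,alpha=1.6)
cv2.imwrite("pics/crop.png",big[...,::-1])
E
python3 meas.py
```

```text
tray ((499.121337890625, 218.96377563476562), (179.79421997070312, 228.29739379882812), 78.65423583984375)
handle ((497.67401123046875, 19.28264045715332), (122.9936294555664, 9.473489761352539), 20.536548614501953) 152
handle c [496.73240342  18.73457612] ang 20.201991230257075 len 122.825554895756 back [440.13863858  -2.09010809] origin est [515.21712033  25.53635709]
block+ ((515.8765258789062, -281.20660400390625), (118.0386734008789, 118.25967407226562), 15.078919410705566)
bowl [569.66576412  45.73356892  10.        ]
bowla [573.66212763 262.39643899  10.        ]
bowlb [568.57422825 220.76843326  10.        ]
back_a [435.54204978 288.82307812  10.        ]
back_b [433.21957674 248.8909603   10.        ]
cap [ 513.84540223 -280.39073305  129.5       ]  can [763.93299933 115.600989   105.        ]  sauce [ 730.08779154 -117.33944586  130.        ]
```

View pics/crop.png

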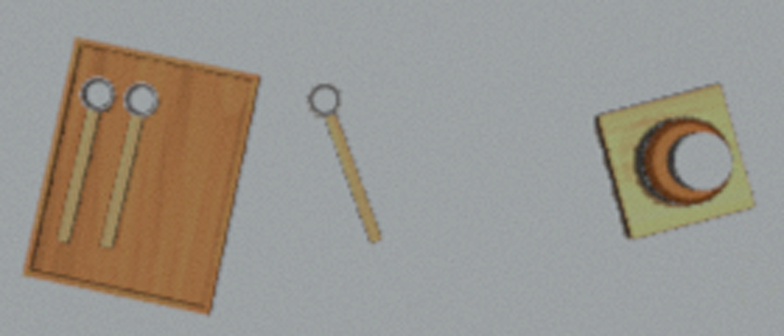

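The crop confirms the tray (bowls at its upper end, free space on the right) and the loose scoop at about 20°. Sizes agree with those given: tray 180×228 mm, block 118×118 mm, handle 123 mm visible.

```bash
cat > go.py <<'E'
import sys
from bench import arm
import numpy as np
from scipy.spatial.transform import Rotation as Ro
x,y,z,h=map(float,sys.argv[1:5])   # target TCP mm, heading (deg) of tool x line, mod 180
s=arm.read_state(); R=Ro.from_quat(s["ee_rot"])
d=np.array([x,y,z])-s["position"]; hd=np.radians(h)
X=np.array([np.cos(hd),np.sin(hd),0]); 
if X@R.as_matrix()[:,0]<0: X=-X
G=np.c_[X,np.cross([0,0,-1],X),[0,0,-1]]
print("tool shift m",np.round(R.inv().apply(d)/1000,4),"turn deg",np.round((R.inv()*Ro.from_matrix(G)).as_rotvec(degrees=True),2))
print("in goal frame shift",np.round(G.T@d/1000,4))
print("t",s["clock"],"pos",s["position"].round(1),"j",s["joints"].round(3),"F",s["contact_force"].round(1),"w",round(s["gripper_width"],1),"g",round(s["grasp_force"],1))
E
python3 -m pendant '[[-0.0313,0.032,0,0,0,0,0.04],[-0.0313,0.032,0,0,0,0,0.04],[-0.0313,0.032,0,0,0,0,0.04],[-0.0313,0.032,0,0,0,0,0.04],[-0.0313,0.032,0,0,0,0,0.04],[-0.0313,0.032,0,0,0,0,0.04],[-0.0313,0.032,0,0,0,0,0.04],[-0.0313,0.032,0,0,0,0,0.04],[-0.0313,0.032,0,0,0,0,0.04],[-0.0313,0.032,0,0,0,0,0.04],[-0.0313,0.032,0,0,0,0,0.04],[-0.0313,0.032,0,0,0,0,0.04]]'
python3 -m pendant '[[-0.0313,0.032,0,0,0,0,0.04],[-0.0313,0.032,0,0,0,0,0.04],[-0.0313,0.032,0,0,0,0,0.04],[-0.0313,0.032,0,0,0,-4.9,0.04],[0,0,0,0,0,0,0.04],[0,0,0,0,0,0,0.04],[0,0,0,0,0,0,0.04]]'
python3 go.py 513 25 80 20.2
```

```text
clock: 1.35
position: [426.3, -131.2, 256.4]
ee_rot: [-0.134, 0.991, 0.0, 0.0]
contact_force: [0.3, -0.5, 0.1]
gripper_width: 40.2
grasp_force: 0.0
clock: 2.05
position: [512.2, 23.0, 256.0]
ee_rot: [-0.175, 0.985, -0.0, -0.001]
contact_force: [0.5, -0.3, 1.0]
gripper_width: 40.4
grasp_force: 0.0
tool shift m [-0.0016  0.0016  0.176 ] turn deg [ 0.01 -0.06 -0.  ]
in goal frame shift [-0.0014  0.0016  0.176 ]
t 2.05 pos [512.2  23.  256. ] j [ 0.362  0.194 -0.263 -0.    -1.115 -1.58 ] F [ 0.5 -0.3  1. ] w 40.4 g 0.0
```

```bash
python3 -m pendant '[[-0.0015,0.0016,0.044,0,0,0,0.04],[0,0,0.044,0,0,0,0.04],[0,0,0.044,0,0,0,0.04],[0,0,0.044,0,0,0,0.04],[0,0,0.02,0,0,0,0.04],[0,0,0.018,0,0,0,0.04],[0,0,0.01,0,0,0,0.04],[0,0,0,0,0,0,0.04],[0,0,0,0,0,0,0.04]]'
python3 go.py 513 25 28 20.2
python3 - <<'E'
from look import *
a=cap("side","pics/s1.png"); im=cv2.imread("pics/s1.png"); cv2.imwrite("pics/s1c.png",cv2.resize(im[150:310,200:400],None,fx=3.5,fy=3.5))
E
```

```text
clock: 2.95
position: [514.2, 25.2, 33.1]
ee_rot: [-0.175, 0.984, 0.0, 0.001]
contact_force: [-0.1, -0.7, -0.2]
gripper_width: 40.0
grasp_force: 0.0
tool shift m [0.0012 0.0002 0.0051] turn deg [-0.01  0.07  0.01]
in goal frame shift [0.0012 0.0002 0.0051]
t 2.95 pos [514.2  25.2  33.1] j [ 0.365  0.482 -0.52   0.    -0.567 -1.583] F [-0.1 -0.7 -0.2] w 40.0 g 0.0
```

View pics/s1c.png

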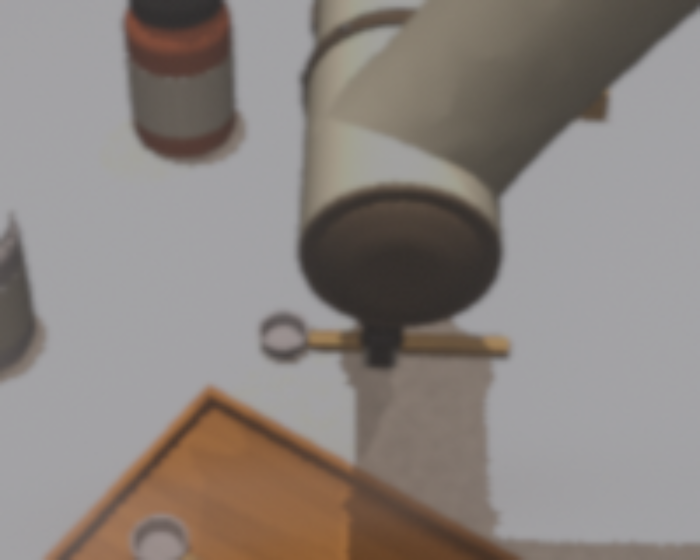

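The near finger at (382,345) straddles the handle near its middle. The bowl is at (284,338) and the handle end at (508,346).

```bash
python3 -m pendant '[[0,0,0.004,0,0,0,0.04],[0,0,0,0,0,0,0.0],[0,0,0,0,0,0,0],[0,0,0,0,0,0,0],[0,0,0,0,0,0,0],[0,0,0,0,0,0,0],[0,0,0,0,0,0,0],[0,0,0,0,0,0,0]]'
python3 go.py 491 179 100 -11.35
```

```text
clock: 3.8
position: [513.9, 25.7, 28.9]
ee_rot: [-0.176, 0.984, -0.0, 0.0]
contact_force: [-2.1, 0.4, 5.3]
gripper_width: 9.8
grasp_force: 59.0
tool shift m [-0.0317  0.1517 -0.0711] turn deg [0.000e+00 3.000e-02 3.162e+01]
in goal frame shift [ 0.0526  0.1458 -0.0711]
t 3.8 pos [513.9  25.7  28.9] j [ 0.366  0.489 -0.523  0.    -0.558 -1.583] F [-2.1  0.4  5.3] w 9.8 g 59.0
```

```bash
python3 -m pendant '[[0,0,-0.01,0,0,0,0],[0,0,-0.02,0,0,0,0],[0,0,-0.04,0,0,0,0],[0,0,0,0,0,0,0],[0,0,0,0,0,0,0]]'
python3 - <<'E'
from look import *
cap("side","pics/s2.png"); im=cv2.imread("pics/s2.png"); a=cv2.resize(im[150:310,200:400],None,fx=3,fy=3)
cap("top","pics/t2.png"); im=cv2.imread("pics/t2.png"); b=cv2.resize(im[200:300,240:320],None,fx=2.4,fy=4.8)
cv2.imwrite("pics/s2c.png",np.hstack([a,b]))
E
```

```text
clock: 4.3
position: [514.1, 25.9, 99.5]
ee_rot: [-0.176, 0.984, 0.0, 0.001]
contact_force: [-0.2, 0.4, -0.9]
gripper_width: 9.6
grasp_force: 58.7
```

View pics/s2c.png

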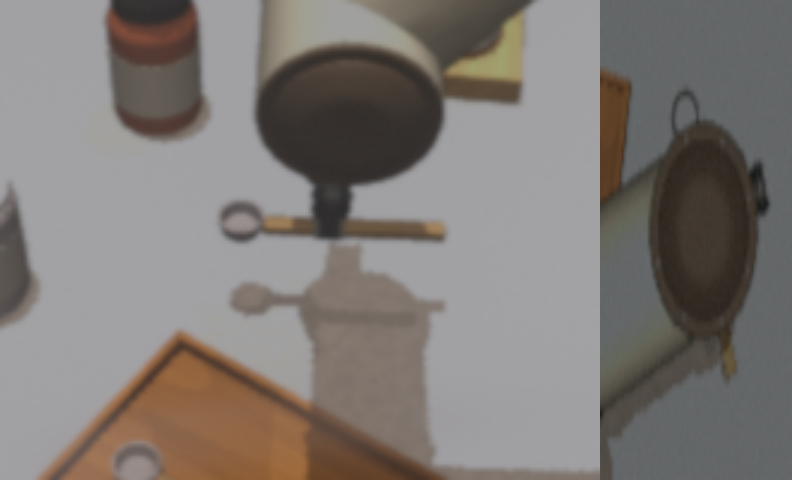

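The scoop is held level and gripped near its middle: bowl at (241,220), finger at (332,222), handle end at (444,230).

```bash
python3 -m pendant '[[0,0,0,0,0,6.32,0],[0,0,0,0,0,6.32,0],[0,0,0,0,0,6.32,0],[0,0,0,0,0,6.32,0],[0,0,0,0,0,6.34,0],[0.013,0.036,0,0,0,0,0],[0.013,0.036,0,0,0,0,0],[0.013,0.036,0,0,0,0,0],[0.0126,0.0365,0,0,0,0,0],[0,0,0,0,0,0,0],[0,0,0,0,0,0,0]]'
python3 go.py 491 179 36 -11.35
```

```text
clock: 5.5
position: [490.7, 177.8, 97.0]
ee_rot: [0.098, 0.995, -0.001, -0.001]
contact_force: [-1.0, -0.7, -0.3]
gripper_width: 9.8
grasp_force: 58.8
tool shift m [-0.0002  0.0014  0.061 ] turn deg [-0.12 -0.12  0.07]
in goal frame shift [-0.      0.0012  0.061 ]
t 5.5 pos [490.7 177.8  97. ] j [ 0.659  0.391 -0.446 -0.    -0.737 -2.426] F [-1.  -0.7 -0.3] w 9.8 g 58.8
```

```bash
python3 -m pendant '[[0,0.001,0.02,0,0,0,0],[0,0,0.02,0,0,0,0],[0,0,0.012,0,0,0,0],[0,0,0.006,0,0,0,0],[0,0,0,0,0,0,0],[0,0,0,0,0,0,0]]'
python3 go.py 491 179 35.5 -11.35
```

```text
clock: 6.1
position: [492.3, 178.3, 40.7]
ee_rot: [0.099, 0.995, 0.0, 0.0]
contact_force: [-0.1, 0.5, -0.6]
gripper_width: 9.8
grasp_force: 58.8
tool shift m [0.0014 0.0004 0.0052] turn deg [ 0.02  0.03 -0.04]
in goal frame shift [0.0014 0.0004 0.0052]
t 6.1 pos [492.3 178.3  40.7] j [ 0.658  0.48  -0.493  0.    -0.598 -2.428] F [-0.1  0.5 -0.6] w 9.8 g 58.8
```

```bash
python3 -m pendant '[[0,0,0.002,0,0,0,0],[0,0,0.002,0,0,0,0],[0,0,0.001,0,0,0,0],[0,0,0,0,0,0,0],[0,0,0,0,0,0,0]]'
```

```text
clock: 6.6
position: [491.9, 178.5, 35.4]
ee_rot: [0.099, 0.995, 0.0, 0.0]
contact_force: [-0.0, 0.3, -0.1]
gripper_width: 10.0
grasp_force: 58.8
```

```bash
python3 -m pendant '[[0,0,0.001,0,0,0,0],[0,0,0,0,0,0,0],[0,0,0,0,0,0,0.03],[0,0,0,0,0,0,0.03],[0,0,0,0,0,0,0.03],[0,0,0,0,0,0,0.03],[0,0,-0.01,0,0,0,0.03],[0,0,-0.03,0,0,0,0.03],[0,0,-0.05,0,0,0,0.03],[0,0,-0.05,0,0,0,0.03],[0,0,-0.05,0,0,0,0.03],[0,0,-0.03,0,0,0,0.07]]'
python3 go.py 514 -281 256 15
```

```text
clock: 7.8
position: [492.8, 178.7, 259.8]
ee_rot: [0.099, 0.995, 0.002, 0.003]
contact_force: [0.8, 1.9, 0.5]
gripper_width: 43.2
grasp_force: 0.0
tool shift m [-0.1112 -0.4466  0.0023] turn deg [  0.2    0.39 -26.35]
in goal frame shift [ 0.0985 -0.4496  0.0038]
t 7.8 pos [492.8 178.7 259.8] j [ 6.580e-01  2.070e-01 -2.370e-01  1.000e-03 -1.119e+00 -2.428e+00] F [0.8 1.9 0.5] w 43.2 g 0.0
```

```bash
python3 -m pendant '[[-0.0111,-0.0447,0,0,0,0,0.07],[-0.0111,-0.0447,0,0,0,0,0.07],[-0.0111,-0.0447,0,0,0,0,0.07],[-0.0111,-0.0447,0,0,0,0,0.07],[-0.0111,-0.0447,0,0,0,0,0.07],[-0.0111,-0.0447,0,0,0,0,0.07],[-0.0111,-0.0447,0,0,0,0,0.07],[-0.0111,-0.0447,0,0,0,0,0.07],[-0.0111,-0.0447,0,0,0,0,0.07],[-0.0111,-0.0447,0,0,0,0,0.07],[0,0,0,0,0,0,0.07],[0,0,0,0,0,0,0.07]]'
python3 - <<'E'
from look import *
d=cap("top","pics/t3.png"); im=cv2.imread("pics/t1.png"); hsv=cv2.cvtColor(im,cv2.COLOR_BGR2HSV)
c=hsv[232:264,394:428]; print(hsv[248,410],hsv[220,440])
m=((c[...,2]>145)&(c[...,1]<60)).astype(np.uint8)
n,l,s,ce=cv2.connectedComponentsWithStats(m); print(s,ce)
for q in range(1,n):
    if s[q,4]>60: print(onz(d,ce[q][0]+394,ce[q][1]+232,129.5), "diam mm",2*np.sqrt(s[q,4]/np.pi)/505*1228)
cr=cv2.convertScaleAbs(cv2.imread("pics/t3.png")[195:310,160:300],alpha=1.6)
a=cv2.resize(cr,None,fx=3.4,fy=3.4,interpolation=2); b=cv2.resize(cv2.convertScaleAbs(im[232:264,394:428],alpha=1.3),(300,a.shape[0]))
cv2.imwrite("pics/t3c.png",np.hstack([a,b]))
E
python3 go.py 514.5 -280.8 256 -11.35
```

```text
clock: 9.0
position: [511.9, -282.6, 254.4]
ee_rot: [0.1, 0.995, 0.0, -0.0]
contact_force: [-0.4, 0.4, 0.9]
gripper_width: 70.1
grasp_force: 0.0
[ 98  10 100] [100   8 101]
[[   0    0   34   32 1088]] [[16.5 15.5]]
tool shift m [-0.0022  0.0013 -0.0015] turn deg [ 0.02 -0.01 -0.06]
in goal frame shift [-0.0022  0.0013 -0.0015]
t 9.05 pos [ 512.1 -281.7  254.5] j [-0.226  0.317 -0.098 -0.    -1.156 -1.544] F [ 0.1 -0.5 -0.2] w 70.1 g 0.0
```

View pics/t3c.png

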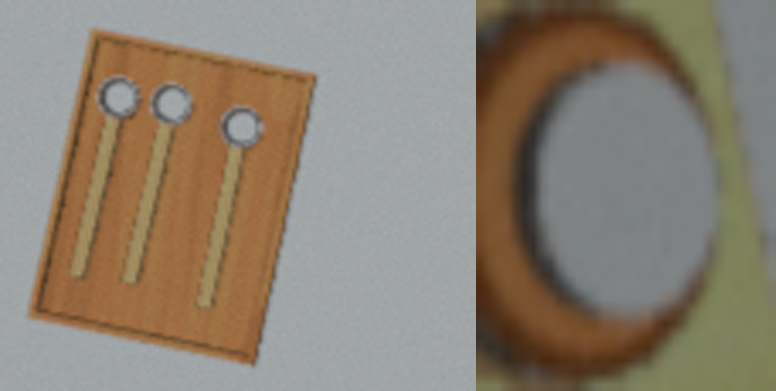

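The placed scoop lies parallel to the others, with its bowl at (242,128) at the same end, inside the rim. The cap top in the inset is centred at (626,190), which gives about (516,-281.5). This agrees with the block centre.

```bash
python3 -m pendant '[[-0.0037,0.0011,0,0,0,0,0.07],[0,0,0.04,0,0,0,0.07],[0,0,0.04,0,0,0,0.07],[0,0,0.03,0,0,0,0.07],[0,0,0.015,0,0,0,0.07],[0,0,0.006,0,0,0,0.07],[0,0,0,0,0,0,0.07],[0,0,0,0,0,0,0.07]]'
python3 go.py 516 -281.4 119 -11.35
```

```text
clock: 9.85
position: [517.4, -281.0, 124.7]
ee_rot: [0.098, 0.995, -0.0, 0.001]
contact_force: [1.0, 0.6, -0.1]
gripper_width: 69.8
grasp_force: 0.0
tool shift m [ 0.0013 -0.0006  0.0057] turn deg [-0.02  0.14  0.05]
in goal frame shift [ 0.0013 -0.0006  0.0057]
t 9.85 pos [ 517.4 -281.   124.7] j [-0.223  0.447 -0.256  0.    -0.865 -1.546] F [ 1.   0.6 -0.1] w 69.8 g 0.0
```

```bash
python3 -m pendant '[[0.001,-0.0006,0.005,0,0,0,0.07],[0,0,0,0,0,0,0.04],[0,0,0,0,0,0,0.03],[0,0,0,0,0,0,0.02],[0,0,0,0,0,0,0.02],[0,0,0,0,0,0,0.02],[0,0,0,0,0,0,0.02]]'
python3 -m pendant '[[0,0,0.002,0,0,0,0.02],[0,0,0.002,0,0,0,0.02],[0,0,0.002,0,0,0,0.02],[0,0,0,0,0,0,0.02]]'
```

```text
clock: 10.55
position: [515.4, -281.9, 119.0]
ee_rot: [0.099, 0.995, -0.0, 0.0]
contact_force: [-1.8, 1.7, 5.0]
gripper_width: 48.9
grasp_force: 62.1
clock: 10.95
position: [515.5, -281.9, 113.6]
ee_rot: [0.099, 0.995, -0.0, 0.0]
contact_force: [-3.2, 2.7, 10.4]
gripper_width: 48.6
grasp_force: 62.7
```

```bash
python3 -m pendant '[[0,0,0.0015,0,0,0,0.02],[0,0,0.001,0,0,0,0.02],[0,0,0,0,0,0,0.02],[0,0,0,0,0,-4,0.02],[0,0,0,0,0,-5,0.02],[0,0,0,0,0,-5,0.02],[0,0,0,0,0,-5,0.02],[0,0,0,0,0,-5,0.02],[0,0,0,0,0,0,0.02]]'
python3 go.py 516 -281.4 119 -11.35
```

```text
clock: 11.85
position: [515.9, -282.4, 112.0]
ee_rot: [-0.111, 0.994, -0.001, 0.001]
contact_force: [-3.1, 0.9, 11.4]
gripper_width: 48.9
grasp_force: 62.8
tool shift m [-0.0003  0.0009 -0.007 ] turn deg [-0.1   0.11 24.11]
in goal frame shift [ 0.0001  0.001  -0.007 ]
t 11.85 pos [ 515.9 -282.4  112. ] j [-0.225  0.461 -0.271  0.002 -0.836 -1.124] F [-3.1  0.9 11.4] w 48.9 g 62.8
```

```bash
python3 -m pendant '[[0,0,0,0,0,-6,0.02],[0,0,0,0,0,-6,0.02],[0,0,0,0,0,-6,0.02],[0,0,0,0,0,-6,0.02],[0,0,0,0,0,-6,0.02],[0,0,0,0,0,-6,0.02],[0,0,0,0,0,-6,0.02],[0,0,0,0,0,-6,0.02],[0,0,0,0,0,-6,0.02],[0,0,0,0,0,-6,0.02],[0,0,0,0,0,-6,0.02],[0,0,0,0,0,0,0.02]]'
python3 - <<'E'
from look import *
s=arm.read_state(); print(s["wrist_torque"],s["joints"].round(2))
cap("side","pics/s3.png"); im=cv2.imread("pics/s3.png"); cv2.imwrite("pics/s3c.png",cv2.resize(im[90:200,300:410],None,fx=5,fy=5))
E
```

```text
clock: 13.05
position: [516.2, -282.5, 112.0]
ee_rot: [-0.635, 0.773, -0.002, 0.0]
contact_force: [-2.9, 0.5, 10.4]
gripper_width: 48.9
grasp_force: 62.8
[0.26859168 0.72002389 0.07474978] [-0.23  0.46 -0.27  0.   -0.84  0.03]
```

View pics/s3c.png

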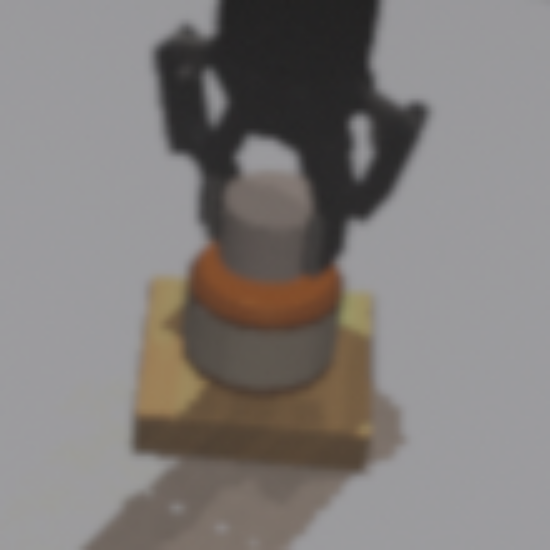

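The cap, at (270,225), sits between the fingers just above the shoulder and has turned about 90° with little torque. I'll lift it slowly.

```bash
python3 -m pendant '[[0,0,-0.003,0,0,0,0.02],[0,0,-0.004,0,0,0,0.02],[0,0,-0.004,0,0,0,0.02],[0,0,-0.005,0,0,0,0.02],[0,0,0,0,0,0,0.02],[0,0,0,0,0,0,0.02]]'
```

```text
clock: 13.7
position: [515.1, -281.6, 125.4]
ee_rot: [-0.633, 0.774, 0.0, -0.0]
contact_force: [0.1, 0.2, -1.1]
gripper_width: 49.1
grasp_force: 62.0
```

Free: there is no pull on the tool. Now the lift to 10 cm above closed.

```bash
python3 -m pendant '[[0,0,-0.01,0,0,0,0.02],[0,0,-0.02,0,0,0,0.02],[0,0,-0.02,0,0,0,0.02],[0,0,-0.02,0,0,0,0.02],[0,0,-0.015,0,0,0,0.02],[0,0,-0.008,0,0,0,0.02],[0,0,0,0,0,0,0.02],[0,0,0,0,0,0,0.02],[0,0,0,0,0,0,0.02],[0,0,0,0,0,0,0.02],[0,0,0,0,0,0,0.02]]'
python3 - <<'E'
from look import *
cap("side","pics/s4.png"); im=cv2.imread("pics/s4.png"); cv2.imwrite("pics/s4c.png",cv2.resize(im[40:380,200:410],None,fx=1.75,fy=1.75))
E
```

```text
clock: 14.8
position: [515.0, -281.7, 218.1]
ee_rot: [-0.634, 0.774, 0.001, -0.0]
contact_force: [0.0, 0.5, 0.1]
gripper_width: 49.1
grasp_force: 62.5
```

View pics/s4c.png

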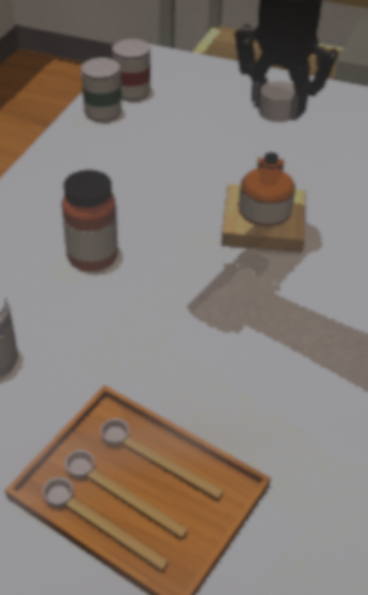

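The cap, at (278,98), is held level above the open jar neck at (270,165). The three scoops lie in line in the tray and the other items look undisturbed.

```bash
python3 -c "
from bench import arm
print(arm.job_done())"
```

```text
the job is handed in; nothing more can be done
None
```

I laid the loose scoop flat in the tray beside the other two, then pressed, turned and lifted the cap, which the gripper holds level about 10 cm above the open jar; the job is handed in at about 15 s on the robot's clock, but the hand-in gave no verdict.

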